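# Slide the top gel plate out of its magazine and lay it on the green casting block

## Task

Slide the white ceramic plate, the top one of the stack, forward through the robot-side open end of the blue magazine until about a third of it overhangs the end, then pinch the overhanging end by its two long edges and pick the plate up. Lay it gently, without dropping it, flat on the block with the green top, centred and lengthwise along the block, and let go; leave the green glass plate beneath it in the magazine.

Things in the scene. Friction and masses are not known exactly. Their poses are not given: they have to be found in the camera images.
- ceramic_plate_center (a point): Centre (half-way up) of the loose white ceramic plate, flat, 130 (x) x 60 (y) x 5 (z) mm, about 0.14 kg. It starts in the magazine on the equal green glass plate, top 55 mm above the worktop, lengthwise along the magazine's x. It slides easily on the glass (friction about 0.2): closed fingertips pressed lightly on it (5 to 10 N) and moved along the magazine drag it by friction.
- glass_plate_center (a point): Centre of the loose green glass plate, same size, lying on the magazine's floor under the ceramic plate; the end lips hold it in by 3 mm and stay 2 mm below the ceramic plate.
- magazine: Fixed blue plate magazine, 142 (x) x 80 (y) mm, origin at the centre of its underside on the worktop, -x end towards the robot. Floor 45 mm up; side guides to 57 mm, 64 mm apart, leave no room for fingers beside a plate; lips across both ends, top at 48 mm. End faces 71 mm from the origin: a plate centre 50 mm towards -x of it overhangs 44 mm; beyond about 65 mm it tips off.
- green_block_top (a point): Centre of the green top face of the fixed aluminium casting block, 74 (x) x 44 (y) mm, 45 mm high; smaller than the plate, which overhangs it all round; x along its length. A block of the same form with an orange top stands elsewhere and is not to be used.
Not all that is in view belongs to the job. What is meant by the part that bears ceramic_plate_center is not brown, and is the larger of those in its own colour.

How it is judged:
By the outcome, as a careful person would: the job done as asked, in the order asked, and still so for the second after the job is handed in, with the robot touching nothing.
It also fails if it takes over 48 s, if anything falls off the work surface, if the arm or the gripper's body presses on something with over 40 N, if the wrist force passes 120 N, or if a joint passes its speed limit or range.

## Robot

A 6-joint arm with a two-finger parallel gripper is mounted at the origin on a cart in front of the work surface, level with it; the furniture and walls round the work are solid. World frame = base frame: x ahead of the robot, y to its left, z up, the work surface at z = 0. Lengths are in mm, angles in rad, forces in N, time in s.
With the tool pointing down it reaches from about 275 to 1000 mm from the base axis. Payload 8.4 kg.
Tool frame: the origin (TCP) lies at the centre of the arm's flange, where the gripper is bolted on; the fingertips stand 173 mm ahead of it and the grasp point (between the pads) lies 155 mm ahead of it (tcp_to_tips is the distance from the TCP to the fingertips, in mm); z points along the fingers, x is the direction in which the jaws open and shut, and the axes are right-handed (so a half turn about z gives the same grasp; the last joint's range is limited). The gripper opens to 85 mm and grips with 20 to 120 N. Pads are 22 mm wide; open, the fingers measure 114 mm over their backs; the gripper's body (76 mm by 85 mm) begins 54 mm behind the grasp point. The pads swing forward as they close: fully open they stand 13 mm farther back than shut.
Start: joints at [1.174, 0.353, 1.633, -0, 1.155, -0.002], TCP at [240.389, 576.925, 404.681] pointing down, gripper open.
Joint ranges: [-2.63, 2.63], [-0.92, 2.1], [0.06, 2.66], [-1.3, 4.44], [0, 2.69], [-3.02, 3.02]. Speed limits (rad/s): [2.22, 2.22, 2.79, 3.14, 3.14, 3.14].

## Interface

Orientations are given as [roll, pitch, yaw] about the fixed x, y, z axes, in that order (R = Rz(yaw) Ry(pitch) Rx(roll)).
In Python, from rig import sense, grab_frame, camera_info, sign_off, tcp_to_tips gives the robot as it stands.
- The arm moves only by the shell command python3 -m creep 'ROWS' [FORCE]. ROWS is text: rows parted by semicolons, each of 5 numbers parted by spaces: the opening in per cent of the stroke, from 0 (shut) to 100 (fully open), then the shift along the tool's x, y, z in cm, then the turn about the tool's z in degrees. In form: fingers tx ty tz roll; .... A call has 1 to 20 rows; each row is the pose to reach, as a shift and turn from the pose measured when the call began, along the tool's axes at that moment; what a row does not reach only later rows make up. A row lasts 1/10 s, in which the tool goes at most 50 mm and 8.59 degrees, less where a joint would pass 70% of its speed; a pose out of reach is approached as far as the arm can. A call with a gripper value outside its range is refused whole. The fingers move at their own pace and stop on an object; FORCE is the grip in N (left out, the last holds). Time passes only in rows, so rows that repeat a pose let the fingers close. It gives the time, the measured TCP pose, the force and the opening at its end, in the units of the state.
- sense(): the state, without advancing time (a new reading comes with each control period).
- grab_frame(name): name is "scene" or "top" or "wrist"; returns (picture, depth): 384x512x3 uint8, blue, green, red; 384x512 float32, mm along the optical axis (not along the pixel's ray), 0 where there is no reading.
- camera_info(name): a dict with "vertical_fov" (degrees; the focal length in pixels is half the picture's height over the tangent of half this angle, whatever the lens; pixels are square), "cx", "cy" (the principal point, pixels), "world_to_cam" (4x4, takes a point from world to camera coordinates). Camera axes: x right, y down, z forward; pixel columns grow to the right and rows downward; lengths in mm; the calibration is good to about 2 mm. A picture is of the moment at which its call begins: read the wrist's pose just before it. camera_info takes no time and is no camera call; for the wrist camera it gives the pose at the moment of the call.
- sign_off(): hands the job in, once; it reports no verdict.
The state is a dict: "clock": time; "qpos": joint angles; "qvel": joint speeds; "joint_efforts": joint torques, N m; "eef_pos": TCP position; "tcp_rot": TCP orientation; "contact_force": force on the tool from outside, world axes, zero at the start; "wrist_torque": the same for the moment, N m; "opening": opening from 0.0 (shut) to 1.0 (fully open).
Only numpy, scipy, OpenCV 4.12 (cv2) and the standard library are available. Lean on these libraries where they do the work, as an engineer would, in place of code of your own. Each camera call takes 0.05 s, during which the arm holds its last target.

## Working session

There is one attempt and no reset: what is moved stays moved. The work goes in short steps, Python scripts to look and compute and a shell command to move; the robot and the scene stay as the last step left them, time stands still between calls to the robot, and variables do not carry over. Pictures are saved under pics/ and viewed, and the job is handed in when it is done.

```bash
ls; mkdir -p pics; python3 - <<'E'
from rig import *
import cv2,json
print(sense())
for n in ("scene","top","wrist"):
    i=camera_info(n); print(n,i)
    p,d=grab_frame(n); cv2.imwrite(f"pics/{n}0.png",p)
    import numpy as np; np.save(f"pics/{n}0.npy",d)
print(tcp_to_tips)
E
```

```text
pics
{'clock': 0.0, 'qpos': array([ 1.17358824e+00,  3.53643832e-01,  1.63415164e+00, -4.61733557e-06,
        1.15523256e+00, -2.40717836e-03]), 'qvel': array([-3.38110733e-05, -1.87053434e-03, -1.16351922e-03,  3.88212778e-04,
       -5.06656043e-04, -1.53091009e-03]), 'joint_efforts': array([ 1.96619312e-04, -6.05230665e+01, -3.42079496e+01,  3.13501105e-04,
        8.76655744e-03,  5.91375780e-06]), 'eef_pos': array([240.29888196, 576.68945843, 403.95672572]), 'tcp_rot': array([3.14159189e+00, 1.43538806e-03, 1.17599729e+00]), 'contact_force': array([ 0.39369291, -0.5736833 , -0.18948555]), 'wrist_torque': array([-0.0229033 , -0.0140101 , -0.02853674]), 'opening': 0.9995716889577355}
scene {'vertical_fov': 43.97649286345697, 'cx': 252.82614229358907, 'cy': 190.75223847306015, 'world_to_cam': array([[ 8.87906304e-01, -4.60023103e-01,  1.06749698e-03,
        -4.99553128e+02],
       [-2.52336025e-01, -4.88980022e-01, -8.35000041e-01,
         1.99805725e+02],
       [ 3.84641295e-01,  7.41132433e-01, -5.50248845e-01,
         9.98209807e+02],
       [ 0.00000000e+00,  0.00000000e+
[... 255 characters left out ...]
372255e-01, -6.96922512e-02, -2.04548795e-01,
         5.68521802e+02],
       [ 2.04367510e-01,  9.79791993e-03, -9.78845198e-01,
         1.02089598e+03],
       [ 0.00000000e+00,  0.00000000e+00,  0.00000000e+00,
         1.00000000e+00]])}
wrist {'vertical_fov': 64.1213430655779, 'cx': 256.47112360296245, 'cy': 191.63739796102476, 'world_to_cam': array([[ 3.85634511e-01,  9.22649886e-01, -1.79236514e-03,
        -6.23537402e+02],
       [ 8.89833270e-01, -3.71403433e-01,  2.65058938e-01,
        -3.35663082e+01],
       [ 2.43890909e-01, -1.03810780e-01, -9.64230546e-01,
         3.79009822e+02],
       [ 0.00000000e+00,  0.00000000e+00,  0.00000000e+00,
         1.00000000e+00]])}
173.4
```

View pics/scene0.png

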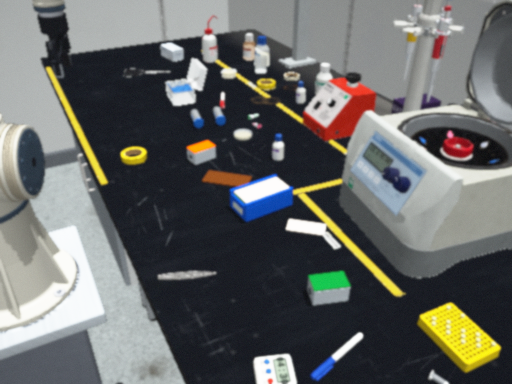

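View pics/top0.png

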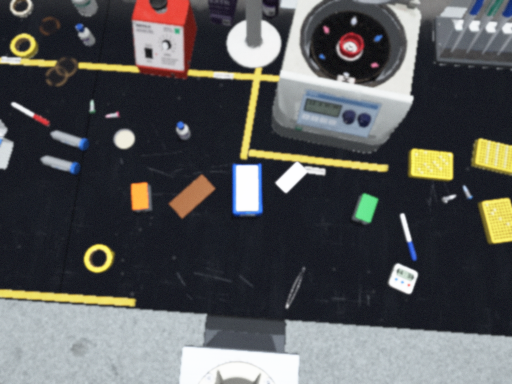

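View pics/wrist0.png

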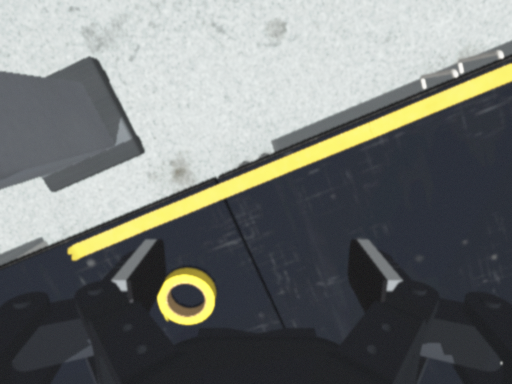

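The top view shows the magazine with the white plate at about (247,190), the green block at (365,208), the orange block at (140,197), and small white and brown decoys at (291,177) and (192,196). Next I measure.

```bash
cat > h.py <<'E'
import numpy as np,cv2,math
from rig import *
def ray(name,uv,info=None):
    i=info or camera_info(name); f=192/math.tan(math.radians(i["vertical_fov"])/2)
    M=i["world_to_cam"];R=M[:3,:3];t=M[:3,3]
    uv=np.atleast_2d(uv).astype(float)
    d=np.c_[(uv[:,0]-i["cx"])/f,(uv[:,1]-i["cy"])/f,np.ones(len(uv))]@R
    return -R.T@t,d
def plane(name,uv,z,info=None):
    c,d=ray(name,uv,info); s=(z-c[2])/d[:,2]; return c+d*s[:,None]
def proj(name,P,info=None):
    i=info or camera_info(name); f=192/math.tan(math.radians(i["vertical_fov"])/2)
    M=i["world_to_cam"];q=np.atleast_2d(P)@M[:3,:3].T+M[:3,3]
    return np.c_[f*q[:,0]/q[:,2]+i["cx"],f*q[:,1]/q[:,2]+i["cy"]]
def mask(p,col):
    h=cv2.cvtColor(p,cv2.COLOR_BGR2HSV)
    if col=="green": return cv2.inRange(h,(50,120,60),(75,255,255))
    if col=="blue": return cv2.inRange(h,(100,150,50),(125,255,255))
    if col=="white": return cv2.inRange(h,(0,0,185),(179,60,255))
def meas(name,p,col,z,roi,info=None,amin=60):
    m=mask(p,col); k=np.zeros_like(m); x0,y0,x1,y1=roi; k[y0:y1,x0:x1]=m[y0:y1,x0:x1]
    cs,_=cv2.findContours(k,cv2.RETR_EXTERNAL,cv2.CHAIN_APPROX_NONE)
    out=[]
    for c in cs:
        if cv2.contourArea(c)<amin: continue
        W=plane(name,c[:,0,:],z,info)[:,:2].astype(np.float32)
        r=cv2.minAreaRect(W); w,h=r[1]; a=r[2]
        if w<h: w,h,a=h,w,a+90
        a=(a+90)%180-90
        out.append((np.round(r[0],1),round(w,1),round(h,1),round(a,1)))
    return out
E
python3 - <<'E'
from h import *
for n,rs in (("top",{"white":(225,155,270,225),"green":(345,185,385,235),"blue":(225,155,270,225)}),("scene",{"white":(225,165,300,225),"green":(295,260,360,310),"blue":(225,165,300,225)})):
    p=cv2.imread(f"pics/{n}0.png"); d=np.load(f"pics/{n}0.npy")
    for c,r in rs.items():
        print(n,c,meas(n,p,c,{"white":55,"green":45,"blue":57}[c],r))
        x,y=(r[0]+r[2])//2,(r[1]+r[3])//2
    for u in ([(247,190),(365,208)] if n=="top" else [(263,190),(328,281)]):
        i=camera_info(n); c,dd=ray(n,u); print(u,c+dd[0]*d[u[1],u[0]])
p=cv2.imread("pics/top0.png"); print(meas("top",p,"white",5,(270,155,330,200),amin=30))
E
```

```text
top white [(array([596.8,  16.1]), 131.3, 61.8, 4.6)]
top green [(array([ 565.8, -326.1]), 78.6, 49.6, -17.1)]
top blue [(array([590.9,  15.8]), 154.3, 89.5, 4.8)]
(247, 190) [588.63731516  15.17876629  55.6866092 ]
(365, 208) [ 562.93878373 -321.74919174   44.0839419 ]
scene white [(array([595.8,  17. ]), 134.1, 63.3, 5.1)]
scene green [(array([ 565.4, -324.1]), 79.5, 48.7, -17.3)]
scene blue [(array([580.5, -12.5]), 183.8, 150.4, 5.2)]
(263, 190) [596.52938564   9.57571596  55.69155062]
(328, 281) [ 560.8586306  -328.02328877   47.11079795]
[(array([ 663. , -132.9]), 148.7, 70.3, -59.6)]
```

```bash
python3 -c "
import cv2
p=cv2.imread('pics/top0.png')[150:240,120:420];cv2.imwrite('pics/tz.png',cv2.resize(p,None,fx=2.6,fy=2.6,interpolation=2))
p=cv2.imread('pics/scene0.png')[160:310,180:380];cv2.imwrite('pics/sz.png',cv2.resize(p,None,fx=4,fy=4,interpolation=2))"
```

```text
(no output)
```

View pics/tz.png

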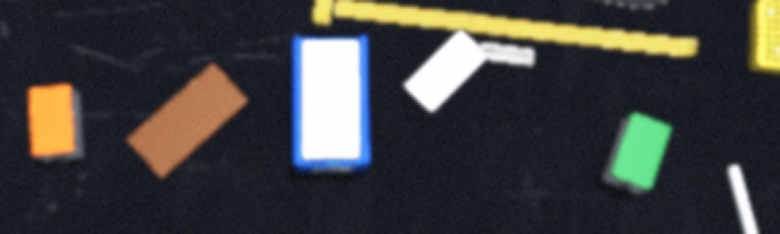

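View pics/sz.png

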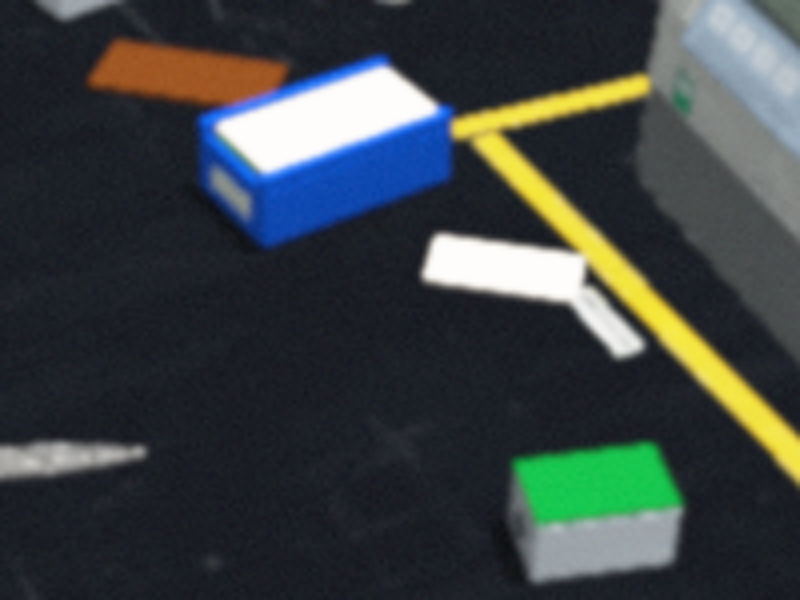

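```bash
cat >> h.py <<'E'
def shift(target,yaw_deg):
    """cm along tool axes & turn deg to bring TCP to target with given yaw, tool down"""
    from scipy.spatial.transform import Rotation as Ro
    s=sense(); R=Ro.from_euler("xyz",s["tcp_rot"]).as_matrix()
    d=R.T@(np.array(target)-s["eef_pos"])/10
    turn=-(yaw_deg-math.degrees(s["tcp_rot"][2])); turn=(turn+180)%360-180
    print("clock",round(s["clock"],2),"tcp",s["eef_pos"].round(1),"rpy",s["tcp_rot"].round(4),"F",s["contact_force"].round(1),"op",round(s["opening"],3))
    print("shift cm",d.round(2),"turn",round(turn,2))
E
python3 - <<'E'
from h import *
from scipy.spatial.transform import Rotation as Ro
s=sense(); R=Ro.from_euler("xyz",s["tcp_rot"]).as_matrix()
M=camera_info("wrist")["world_to_cam"]; c=-M[:3,:3].T@M[:3,3]
print("cam in tool",R.T@(c-s["eef_pos"]), "axis in tool",R.T@M[2,:3])
shift((595,17,330),94.8)
E
```

```text
cam in tool [ -0.47533703 -67.41689732  30.81021062] axis in tool [-8.32873115e-04  2.65035353e-01  9.64238336e-01]
clock 0.15 tcp [240.3 576.8 404.1] rpy [3.1416e+00 1.0000e-03 1.1760e+00] F [-0.   0.6 -0.1] op 0.999
shift cm [-38.02  54.27   7.45] turn -27.42
```

```bash
python3 -m creep '0 -38 54.3 7.4 -27.4;0 -38 54.3 7.4 -27.4;0 -38 54.3 7.4 -27.4;0 -38 54.3 7.4 -27.4;0 -38 54.3 7.4 -27.4;0 -38 54.3 7.4 -27.4;0 -38 54.3 7.4 -27.4;0 -38 54.3 7.4 -27.4;0 -38 54.3 7.4 -27.4;0 -38 54.3 7.4 -27.4;0 -38 54.3 7.4 -27.4;0 -38 54.3 7.4 -27.4;0 -38 54.3 7.4 -27.4;0 -38 54.3 7.4 -27.4;0 -38 54.3 7.4 -27.4;0 -38 54.3 7.4 -27.4;0 -38 54.3 7.4 -27.4' 60
python3 - <<'E'
from h import *
shift((600,17,240),94.8)
i=camera_info("wrist");p,d=grab_frame("wrist");cv2.imwrite("pics/w1.png",p);np.save("pics/w1.npy",d);np.save("pics/w1i.npy",i,allow_pickle=True)
print(meas("wrist",p,"white",55,(0,0,512,384),i,1500),meas("wrist",p,"blue",57,(0,0,512,384),i,1500))
E
```

```text
clock: 1.85
eef_pos: [594.6, 18.3, 330.5]
tcp_rot: [-3.14, 0.001, 1.655]
contact_force: [0.4, 0.6, -0.1]
opening: 0.003
clock 1.85 tcp [594.6  18.3 330.5] rpy [-3.1405e+00  6.0000e-04  1.6552e+00] F [ 0.4  0.6 -0.1] op 0.003
shift cm [-0.17  0.53  9.05] turn 0.04
[(array([ 637.1, -108.5]), 121.7, 56.6, -60.2), (array([593.6,  15.2]), 128.1, 59.8, 4.9)] [(array([592.5,  15. ]), 141.9, 81.8, 4.8)]
```

View pics/w1.png

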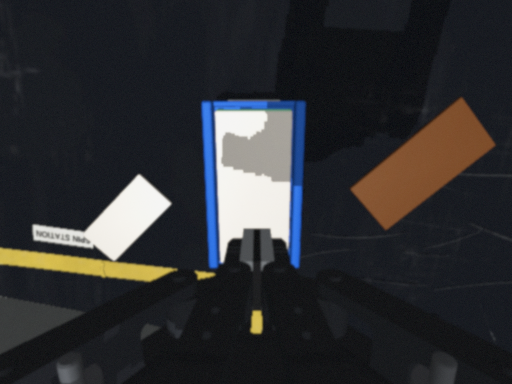

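The wrist view shows the magazine centred at about (253,185), the plate inside it with a sliver of green glass at its robot-side end, and the closed fingers over its far half. The wrist and fixed cameras agree within 2-3 mm. Next I descend onto the plate, slightly beyond its centre.

```bash
python3 -m creep '0 -0.2 0.8 4 0;0 -0.2 0.8 8 0;0 -0.2 0.8 9.3 0;0 -0.2 0.8 9.8 0;0 -0.2 0.8 9.9 0;0 -0.2 0.8 9.9 0'
python3 - <<'E'
from h import *
shift((602,16.5,228.4),94.85)
E
```

```text
clock: 2.5
eef_pos: [603.4, 17.3, 233.2]
tcp_rot: [3.14, 0.001, 1.656]
contact_force: [0.5, -0.9, -0.1]
opening: 0.001
clock 2.5 tcp [603.4  17.3 233.2] rpy [3.1403e+00 8.0000e-04 1.6560e+00] F [ 0.5 -0.9 -0.1] op 0.001
shift cm [-0.07 -0.15  0.48] turn 0.03
```

```bash
python3 -m creep '0 0 0 0.2 0;0 0 0 0.3 0;0 0 0 0.4 0;0 0 0 0.45 0;0 0 0 0.45 0'
```

```text
clock: 3.0
eef_pos: [603.3, 17.2, 228.7]
tcp_rot: [3.14, 0.001, 1.656]
contact_force: [0.4, -0.1, -0.4]
opening: -0.001
```

```bash
python3 -m creep '0 0 0 0.05 0;0 0 0 0.1 0;0 0 0 0.1 0;0 0 0 0.1 0'
```

```text
clock: 3.4
eef_pos: [603.7, 17.3, 228.5]
tcp_rot: [3.139, 0.001, 1.656]
contact_force: [-1.9, -0.8, 8.0]
opening: 0.0
```

```bash
python3 -m creep '0 0 0 0.08 0;0 0 -0.2 0.08 0;0 0 -0.5 0.08 0;0 0 -0.8 0.08 0;0 0 -1.1 0.08 0;0 0 -1.4 0.08 0;0 0 -1.7 0.08 0;0 0 -2 0.08 0;0 0 -2 0.08 0'
python3 - <<'E'
from h import *
i=camera_info("wrist");p,d=grab_frame("wrist");cv2.imwrite("pics/w2.png",p)
p,d=grab_frame("top");cv2.imwrite("pics/t2.png",p[150:240,200:400].repeat(3,0).repeat(3,1))
E
```

```text
clock: 4.3
eef_pos: [584.1, 15.5, 228.5]
tcp_rot: [3.138, 0.001, 1.656]
contact_force: [-0.1, 0.3, 7.3]
opening: 0.002
```

View pics/w2.png

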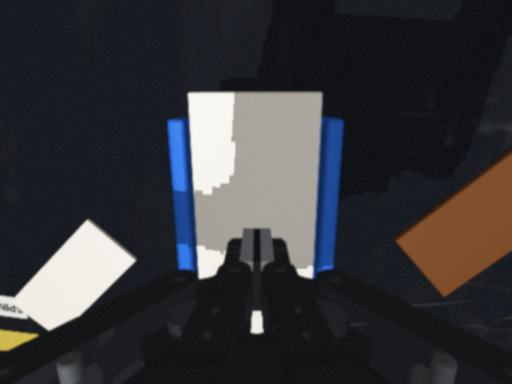

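View pics/t2.png

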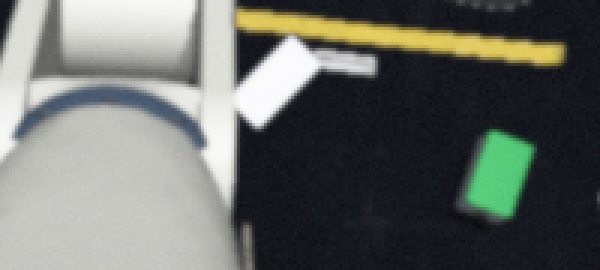

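The wrist view shows the plate end (row 92) past the magazine end (row 118), so it drags with the fingers. I keep dragging.

```bash
python3 -m creep '0 0 -0.2 0.08 0;0 0 -0.5 0.08 0;0 0 -0.8 0.08 0;0 0 -1.1 0.08 0;0 0 -1.4 0.08 0;0 0 -1.7 0.08 0;0 0 -2 0.08 0;0 0 -2.3 0.08 0;0 0 -2.6 0.08 0;0 0 -2.9 0.08 0;0 0 -3.1 0.08 0;0 0 -3.1 0.08 0;0 0 -3.1 0.05 0'
python3 - <<'E'
from h import *
i=camera_info("wrist");p,d=grab_frame("wrist");cv2.imwrite("pics/w3.png",p)
m=cv2.inRange(cv2.cvtColor(p,cv2.COLOR_BGR2HSV),(0,0,120),(179,60,255))
col=m[:,256]; r=np.where(col)[0]; r0=r[r<230].min(); print("plate end row",r0,plane("wrist",(256,r0),55,i))
b=mask(p,"blue"); rr,cc=np.where(b); print("blue top row",rr.min(),cc[rr==rr.min()].mean(),plane("wrist",(cc[rr==rr.min()].mean(),rr.min()),57,i))
E
```

```text
clock: 5.7
eef_pos: [553.8, 12.9, 228.5]
tcp_rot: [3.136, 0.001, 1.656]
contact_force: [0.8, 0.5, 4.5]
opening: 0.001
plate end row 92 [[480.85079731   5.88787095  55.        ]]
blue top row 168 320.5 [[511.95705942  38.61383933  57.        ]]
```

View pics/w3.png

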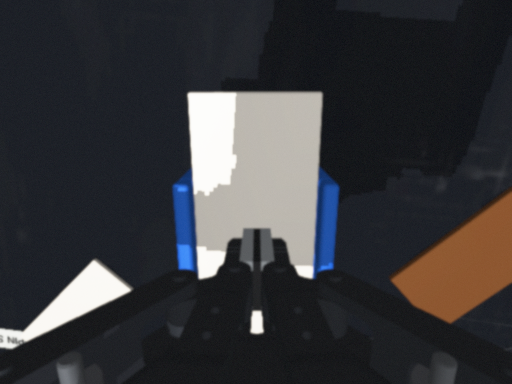

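```bash
python3 -m creep '0 0 0 -2 0;0 0 0 -5 0;50 0 -3 -8 0;100 0 -6 -10 0;100 0 -6 -10 0;100 0 -6 -10 0;100 0 -6 -10 0'
python3 - <<'E'
from h import *
shift((500,8,330),94.88)
i=camera_info("wrist");p,d=grab_frame("wrist");cv2.imwrite("pics/w4.png",p)
print(meas("wrist",p,"blue",57,(0,0,512,384),i,500))
m=cv2.inRange(cv2.cvtColor(p,cv2.COLOR_BGR2HSV),(0,0,110),(179,60,255)); cv2.imwrite("pics/w4m.png",m)
E
```

```text
clock: 6.45
eef_pos: [494.0, 7.9, 327.6]
tcp_rot: [3.136, 0.001, 1.656]
contact_force: [0.1, -0.3, 0.9]
opening: 0.846
clock 6.45 tcp [494.    7.9 327.6] rpy [3.1364e+00 1.0000e-03 1.6558e+00] F [ 0.1 -0.3  0.9] op 0.846
shift cm [-0.04  0.6  -0.24] turn -0.01
[(array([568.8, -22.4]), 120.1, 11.5, 5.1), (array([562.4,  47.7]), 120.9, 11.2, 4.4)]
```

View pics/w4.png

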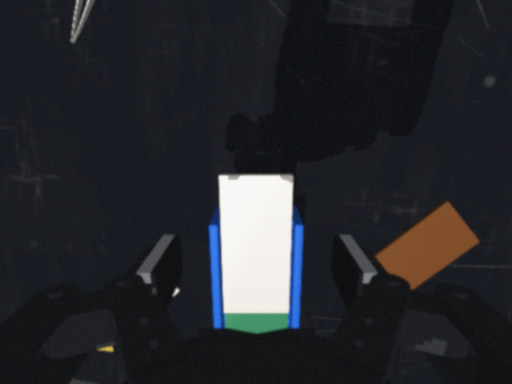

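View pics/w4m.png

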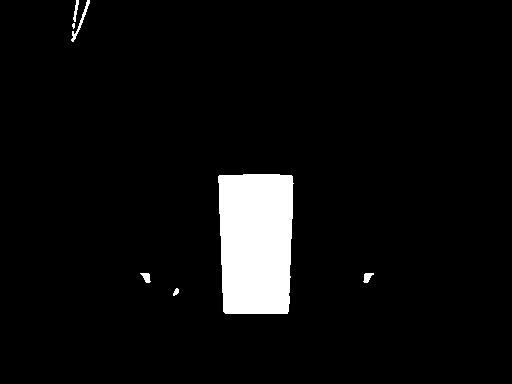

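The whole plate is in view, columns 219-293 and rows 175-313, with green glass at its far end and the guides' robot ends near row 222.

```bash
python3 - <<'E'
from h import *
i=camera_info("wrist")
p=cv2.imread("pics/w4.png")
m=cv2.inRange(cv2.cvtColor(p,cv2.COLOR_BGR2HSV),(0,0,110),(179,60,255))
cs=max(cv2.findContours(m,0,1)[0],key=cv2.contourArea)
W=plane("wrist",cs[:,0],55,i)[:,:2].astype(np.float32); r=cv2.minAreaRect(W); print(r)
print("guide ends",plane("wrist",[(214,223),(298,223)],57,i).round(1))
c=np.array(r[0]); a=math.radians(4.85)
for k in (48,50,52):
  g=c-k*np.array([math.cos(a),math.sin(a)]); print(k,g); 
g=c-50*np.array([math.cos(a),math.sin(a)]);shift((g[0],g[1],200),94.88)
shift((g[0],g[1],260),94.88)
E
```

```text
((544.5191650390625, 10.686843872070312), (130.5591278076172, 60.98265838623047), 4.852342128753662)
guide ends [[523.6 -25.9  57. ]
 [517.7  43.9  57. ]]
48 [496.6910311    6.62856793]
50 [494.69819218   6.4594731 ]
52 [492.70535327   6.29037827]
clock 6.5 tcp [494.    7.9 327.4] rpy [3.1370e+00 1.0000e-03 1.6559e+00] F [-0.  -0.2  0.8] op 0.923
shift cm [-0.14 -0.   12.74] turn -0.01
clock 6.5 tcp [494.    7.9 327.4] rpy [3.1370e+00 1.0000e-03 1.6559e+00] F [-0.  -0.2  0.8] op 0.923
shift cm [-0.14  0.02  6.74] turn -0.01
```

```bash
python3 -m creep '100 -0.14 0 3 0;100 -0.14 0 7 0;100 -0.14 0 10.5 0;100 -0.14 0 12 0;100 -0.14 0 12.6 0;100 -0.14 0 12.7 0;100 -0.14 0 12.7 0;100 -0.14 0 12.7 0'
python3 - <<'E'
from h import *
shift((494.7,6.5,200),94.88)
p,d=grab_frame("wrist");cv2.imwrite("pics/w5.png",p)
E
```

```text
clock: 7.3
eef_pos: [495.3, 6.4, 201.2]
tcp_rot: [3.135, 0.001, 1.656]
contact_force: [-0.2, 0.8, -0.6]
opening: 0.999
clock 7.3 tcp [495.3   6.4 201.2] rpy [3.1353e+00 1.1000e-03 1.6559e+00] F [-0.2  0.8 -0.6] op 0.999
shift cm [ 0.01 -0.06  0.12] turn -0.0
```

View pics/w5.png

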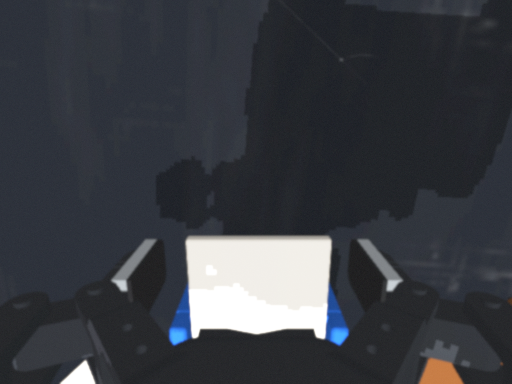

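The plate (columns 187-330) sits almost centred between the pads (165 and 349). I close.

```bash
python3 -m creep '80 0 0 0.1 0;74 0 0 0.1 0;72 0 0 0.1 0;70 0 0 0.1 0;66 0 0 0.1 0;62 0 0 0.1 0;60 0 0 0.1 0;60 0 0 0.1 0' 60
python3 - <<'E'
from h import *
shift((494.7,6.5,200),94.88)
p,d=grab_frame("wrist");cv2.imwrite("pics/w6.png",p)
E
```

```text
clock: 8.15
eef_pos: [495.3, 6.4, 200.4]
tcp_rot: [3.135, 0.001, 1.656]
contact_force: [-0.5, -0.6, 5.0]
opening: 0.686
clock 8.15 tcp [495.3   6.4 200.4] rpy [3.1349e+00 1.1000e-03 1.6559e+00] F [-0.5 -0.6  5. ] op 0.686
shift cm [ 0.01 -0.06  0.04] turn -0.0
```

View pics/w6.png

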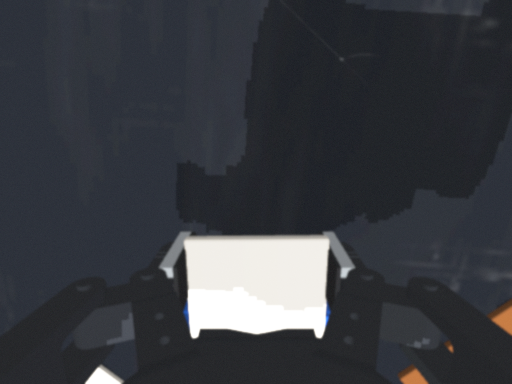

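```bash
python3 -m creep '0 0 0 0 0;0 0 0 -0.4 0;0 0 0 -1 0;0 0 0 -2 0;0 0 0 -4 0;0 0 0 -6 0;0 0 0 -8 0;0 0 0 -10 0;0 0 0 -10 0;0 0 0 -10 0' 70
python3 - <<'E'
from h import *
shift((494.7,6.5,300),94.88)
for n in("wrist","scene"):
  i=camera_info(n);p,d=grab_frame(n);cv2.imwrite(f"pics/{n}7.png",p);np.save(f"pics/{n}7.npy",d)
E
```

```text
clock: 9.2
eef_pos: [494.6, 6.5, 300.7]
tcp_rot: [3.134, 0.001, 1.656]
contact_force: [-0.1, 0.1, -1.0]
opening: 0.683
clock 9.2 tcp [494.6   6.5 300.7] rpy [3.1338e+00 1.2000e-03 1.6559e+00] F [-0.1  0.1 -1. ] op 0.683
shift cm [0.   0.01 0.07] turn -0.01
```

View pics/wrist7.png

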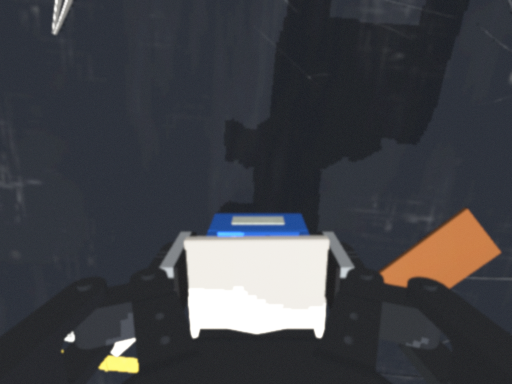

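View pics/scene7.png

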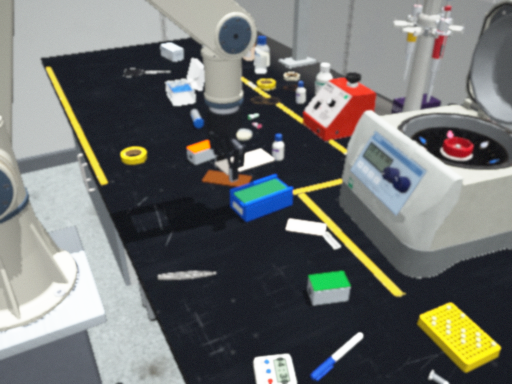

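The plate is held level, with its end still at row 236, and the glass stays in the magazine. Before crossing I check how close the centrifuge front is.

```bash
python3 - <<'E'
from h import *
i=camera_info("top");d=np.load("pics/top0.npy")
v,u=np.mgrid[0:384,0:512]; c,dd=ray("top",np.c_[u.ravel(),v.ravel()],i); P=c+dd*d.ravel()[:,None]
k=(d.ravel()>0)&(P[:,2]>60)&(P[:,2]<500)&(P[:,0]>300)
for y in range(-500,100,50):
    q=P[k&(P[:,1]>y)&(P[:,1]<y+50)]
    if len(q): j=q[:,0].argmin(); print(y,q[j].round())
j=camera_info("wrist"); e=plane("wrist",[(188,237),(328,237)],300.7-145.4,j); print(e)
# tool-y dist of the plate end
s=sense();yw=s["tcp_rot"][2];ty=np.array([math.sin(yw),-math.cos(yw)]);tx=np.array([math.cos(yw),math.sin(yw)])
for q in e: print("ty",(q[:2]-s["eef_pos"][:2])@ty,"tx",(q[:2]-s["eef_pos"][:2])@tx)
shift((602,-390,320),30)
E
```

```text
-450 [ 985. -400.  225.]
-400 [ 747. -353.   78.]
-350 [ 741. -328.   65.]
-300 [ 743. -292.  132.]
-250 [ 751. -249.  128.]
-200 [ 756. -199.  134.]
-150 [ 764. -139.  132.]
-100 [773. -97.  87.]
-50 [527. -23.  60.]
0 [522.  46.  62.]
50 [542.  51.  61.]
[[479.77698932 -22.84920879 155.3       ]
 [475.05245263  32.97545946 155.3       ]]
ty -16.82358596742826 tx -28.001640504929362
ty -16.787194591150953 tx 28.022582007614098
clock 9.3 tcp [494.2   6.5 299.6] rpy [3.1362e+00 1.0000e-03 1.6559e+00] F [-0.9 -0.5 -1.4] op 0.683
shift cm [-40.42   7.39  -1.95] turn 64.87
```

```bash
python3 -m creep '0 -1 0 -2 2;0 -3 0.5 -2 6;0 -6 1 -2 10;0 -9 1.5 -2 15;0 -12 2 -2 20;0 -15 2.5 -2 25;0 -18 3 -2 30;0 -21 4 -2 35;0 -24 5 -2 40;0 -27 6 -2 45;0 -30 6.5 -2 50;0 -33 7 -2 55;0 -36 7.4 -2 60;0 -38.5 7.4 -2 63;0 -39.8 7.4 -2 64.9;0 -40.4 7.4 -2 64.9;0 -40.4 7.4 -2 64.9;0 -40.4 7.4 -2 64.9'
python3 - <<'E'
from h import *
shift((602,-390,320),30)
i=camera_info("wrist");p,d=grab_frame("wrist");cv2.imwrite("pics/w8.png",p)
print(meas("wrist",p,"green",45,(0,0,512,384),i,500))
E
```

```text
clock: 11.1
eef_pos: [602.1, -388.8, 320.1]
tcp_rot: [3.139, -0.004, 0.524]
contact_force: [-0.1, 0.4, -0.5]
opening: 0.684
clock 11.1 tcp [ 602.1 -388.8  320.1] rpy [ 3.1394 -0.0043  0.5244] F [-0.1  0.4 -0.5] op 0.684
shift cm [-0.06  0.1   0.01] turn 0.05
[(array([ 563.4, -326.4]), 75.0, 45.1, -17.3)]
```

View pics/w8.png

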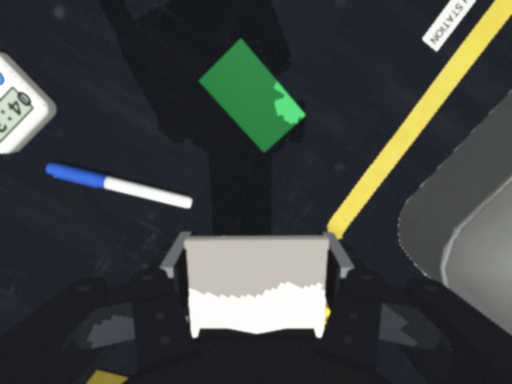

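The green block shows at about (252,96), fully in view and measuring 75 x 45 mm as it should. I move to above the block.

```bash
python3 - <<'E'
from h import *
a=math.radians(-17.3);b=np.array([563.8,-326.2]);t=b-49*np.array([math.cos(a),math.sin(a)]);print(t)
shift((t[0],t[1],215),72.7)
E
```

```text
[ 517.01672082 -311.62863117]
clock 11.15 tcp [ 602.1 -388.7  320.4] rpy [ 3.1391 -0.0044  0.5245] F [ 0.2  0.6 -0.9] op 0.68
shift cm [ -3.55 -10.96  10.49] turn -42.65
```

```bash
python3 -m creep '0 -0.3 -1 0 -3;0 -0.8 -2.5 0 -8;0 -1.3 -4 0 -14;0 -1.9 -6 0 -21;0 -2.6 -8 1 -28;0 -3.2 -10 2 -35;0 -3.55 -10.95 4 -40;0 -3.55 -10.95 6 -42.6;0 -3.55 -10.95 8 -42.6;0 -3.55 -10.95 9.5 -42.6;0 -3.55 -10.95 10.3 -42.6;0 -3.55 -10.95 10.5 -42.6;0 -3.55 -10.95 10.5 -42.6;0 -3.55 -10.95 10.5 -42.6'
python3 - <<'E'
from h import *
shift((517,-311.6,195.4),72.7)
p,d=grab_frame("scene");cv2.imwrite("pics/s9.png",cv2.resize(p[200:350,230:430],None,fx=4,fy=4))
p,d=grab_frame("top");cv2.imwrite("pics/t9.png",cv2.resize(p[150:270,300:460],None,fx=4,fy=4))
E
```

```text
clock: 12.55
eef_pos: [517.5, -311.9, 215.7]
tcp_rot: [3.136, -0.001, 1.268]
contact_force: [0.5, -0.1, -1.7]
opening: 0.68
clock 12.55 tcp [ 517.5 -311.9  215.7] rpy [ 3.1357e+00 -1.3000e-03  1.2681e+00] F [ 0.5 -0.1 -1.7] op 0.68
shift cm [ 0.01 -0.06  2.03] turn -0.04
```

View pics/s9.png

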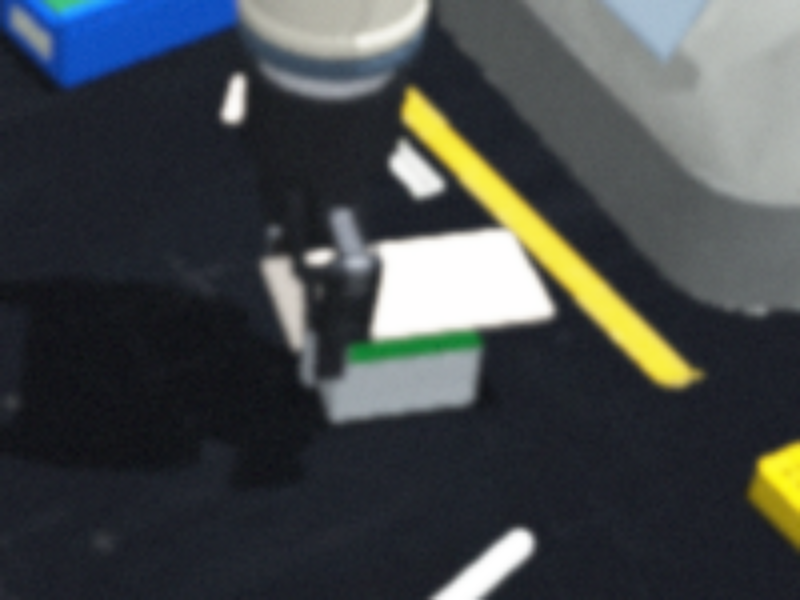

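View pics/t9.png

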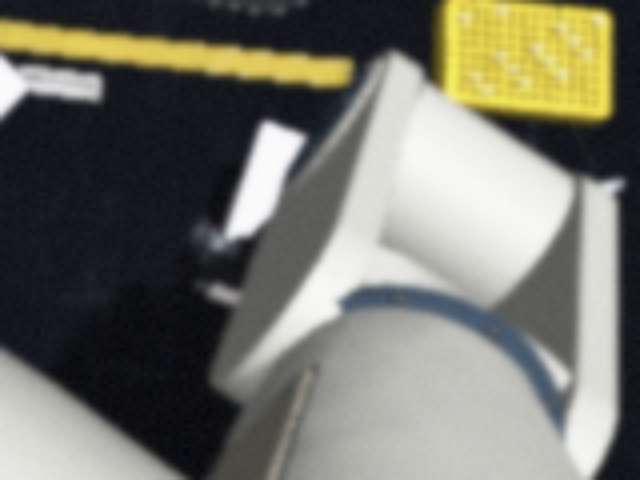

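The scene view shows the plate level just above the green block, parallel to it and overhanging about equally at both ends. Next I lower it, checking the force.

```bash
python3 -m creep '0 0 -0.05 0.5 0;0 0 -0.05 1 0;0 0 -0.05 1.4 0;0 0 -0.05 1.6 0;0 0 -0.05 1.75 0;0 0 -0.05 1.8 0;0 0 -0.05 1.8 0'
```

```text
clock: 13.35
eef_pos: [517.0, -311.7, 197.6]
tcp_rot: [3.136, -0.001, 1.268]
contact_force: [0.1, -0.7, -1.1]
opening: 0.679
```

```bash
python3 -m creep '0 0 0 0.05 0;0 0 0 0.1 0;0 0 0 0.15 0;0 0 0 0.18 0;0 0 0 0.18 0'; python3 -c "
from h import *
shift((517,-311.6,195.4),72.7)"
```

```text
clock: 13.85
eef_pos: [517.1, -311.8, 196.2]
tcp_rot: [3.135, -0.001, 1.268]
contact_force: [-1.5, 0.3, 3.0]
opening: 0.682
clock 13.85 tcp [ 517.1 -311.8  196.2] rpy [ 3.1353e+00 -1.2000e-03  1.2680e+00] F [-1.5  0.3  3. ] op 0.682
shift cm [ 0.01 -0.02  0.08] turn -0.05
```

```bash
python3 -m creep '0 0 0 0.08 0;0 0 0 0.1 0;0 0 0 0.1 0'; python3 -c "
from h import *
p,d=grab_frame('scene');cv2.imwrite('pics/s10.png',cv2.resize(p[230:330,260:400],None,fx=5,fy=5))"
```

```text
clock: 14.15
eef_pos: [517.2, -311.9, 196.0]
tcp_rot: [3.135, -0.001, 1.268]
contact_force: [-2.8, 2.0, 10.0]
opening: 0.68
```

View pics/s10.png

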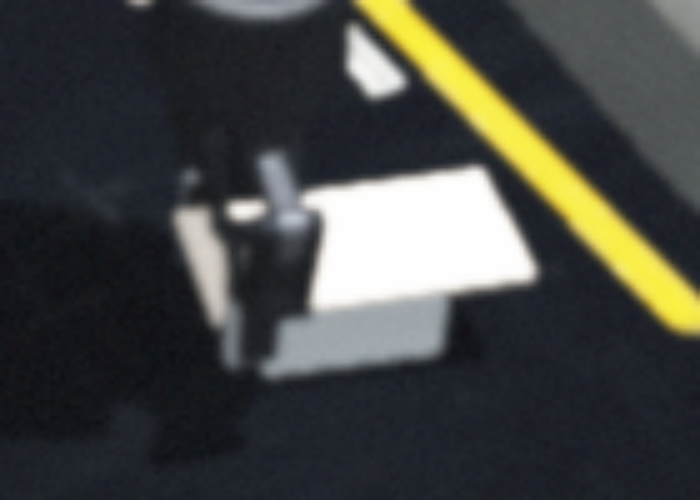

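The plate lies on the block with firm contact (10 N), so I release it.

```bash
python3 -m creep '0 0 0 0.02 0;0 0 0 0 0;68 0 0 0 0;70 0 0 0 0;72 0 0 0 0;76 0 0 0 0;82 0 0 0 0;90 0 0 0 0;100 0 0 0 0;100 0 0 0 0;100 0 0 0 0;100 0 0 0 0' 20
python3 -c "
from h import *
p,d=grab_frame('wrist');cv2.imwrite('pics/w11.png',p)"
```

```text
clock: 15.4
eef_pos: [517.2, -311.9, 196.0]
tcp_rot: [3.135, -0.001, 1.268]
contact_force: [-0.2, -0.6, -0.2]
opening: 1.0
```

View pics/w11.png

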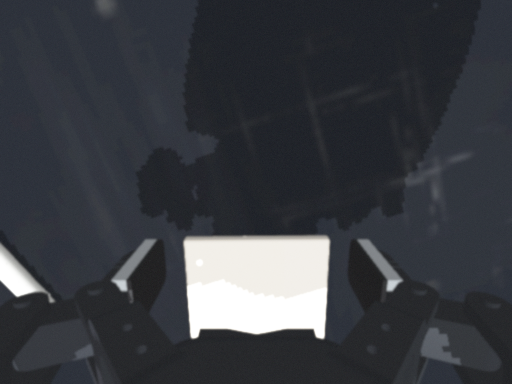

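The plate is free, with both pads clear of its edges. I rise straight up, back off, and measure.

```bash
python3 -m creep '100 0 0 -1 0;100 0 0 -3 0;100 0 0 -6 0;100 0 0 -9 0;100 0 0 -12 0;100 0 -2 -14 0;100 0 -4 -15 0;100 0 -4 -15 0;100 0 -4 -15 0'
python3 - <<'E'
from h import *
shift((517,-311,345),72.7)
i=camera_info("wrist");p,d=grab_frame("wrist");cv2.imwrite("pics/w12.png",p)
m=cv2.inRange(cv2.cvtColor(p,cv2.COLOR_BGR2HSV),(0,0,110),(179,60,255))
for c in cv2.findContours(m,0,1)[0]:
    if cv2.contourArea(c)>3000: print(c[:,0].mean(0),cv2.minAreaRect(plane("wrist",c[:,0],50,i)[:,:2].astype(np.float32)))
E
```

```text
clock: 16.35
eef_pos: [478.2, -299.9, 346.5]
tcp_rot: [3.133, -0.001, 1.268]
contact_force: [0.5, -0.0, -0.5]
opening: 0.999
clock 16.35 tcp [ 478.2 -299.9  346.5] rpy [ 3.1333e+00 -7.0000e-04  1.2677e+00] F [ 0.5 -0.  -0.5] op 0.999
shift cm [0.1  4.04 0.18] turn -0.06
[257.01123596 268.19662921] ((564.7886962890625, -326.9372253417969), (61.119083404541016, 131.06874084472656), 73.0998306274414)
[ 83.82061069 114.04580153] ((379.2170104980469, -420.7205810546875), (59.6174201965332, 58.25732421875), 69.92613983154297)
```

View pics/w12.png

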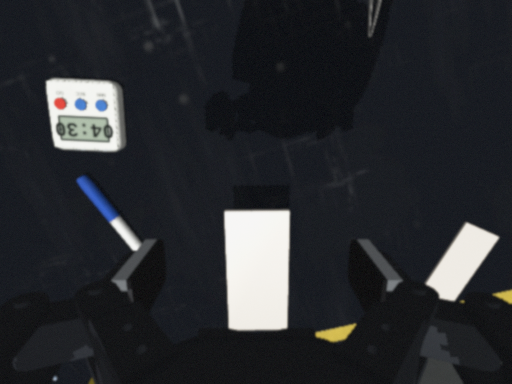

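```bash
python3 -m creep '100 3 -3 -2 0;100 7 -5 -3 0;100 11 -6 -3 0;100 15 -7 -3 0;100 19 -7 -3 0;100 22 -7 -3 0;100 24 -7 -3 0;100 24 -7 -3 0;100 24 -7 -3 0'
python3 - <<'E'
from h import *
p,d=grab_frame("scene");cv2.imwrite("pics/s13.png",p); print("scene",meas("scene",p,"white",50,(280,240,380,320)))
for u in ((312,273),(330,272),(345,275)):
    c,r=ray("scene",u);print(u,(c+r[0]*d[u[1],u[0]]).round(1))
p,d=grab_frame("top");cv2.imwrite("pics/t13.png",p); print("top",meas("top",p,"white",50,(340,170,395,245)))
s=sense();print(s["clock"],s["eef_pos"],abs(s["qvel"]).max())
E
```

```text
clock: 17.3
eef_pos: [483.4, -49.8, 375.0]
tcp_rot: [3.135, -0.0, 1.269]
contact_force: [-0.2, 0.2, -0.3]
opening: 0.999
scene [(array([ 566.6, -326.8]), 131.8, 64.9, -16.8)]
(312, 273) [ 541.7 -298.9   52.6]
(330, 272) [ 576.7 -311.7   50.9]
(345, 275) [ 597.7 -333.5   51.9]
top [(array([ 566.7, -325.5]), 132.0, 62.0, -16.9)]
17.4 [483.00163122 -50.61190676 375.2014864 ] 0.010951756615985858
```

View pics/s13.png

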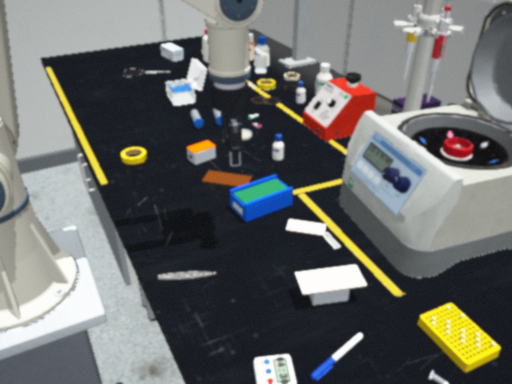

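View pics/t13.png

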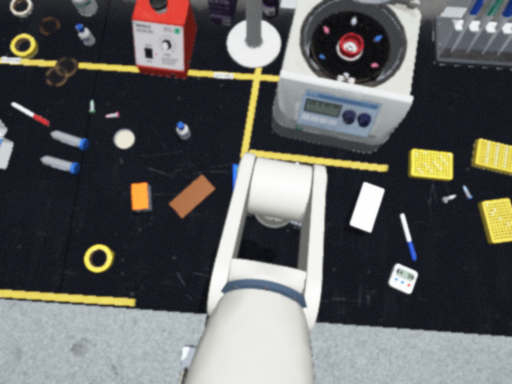

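Both views show the plate flat on the block (scene about (330,280), top about (367,207)) and the green glass still in the magazine (scene about (262,193)). Plate and block centres agree within about 1.5 mm and 0.4°. The arm is clear and at rest.

```bash
python3 -c "
from rig import *
print(sign_off())"
```

```text
the job is handed in; nothing more can be done
None
```

The white ceramic plate is lying flat on the green-topped block, released, and the job was handed in at about 17.4 s.

- **Slide and pick-up:** I dragged it with the closed fingertips at 5–8 N until about 42 mm overhung the magazine end. I then pinched it by its long edges, lifted it clear, and set it down with up to 10 N of contact before opening the fingers.
- **Placement:** Compared with the block as each camera saw it, the plate is centred within about 1–3 mm: 1.5 mm in the wrist camera, 1.1 mm in the top view and 2.9 mm in the scene view. Its angle matches the block's to about 0.5°, and its top is at 51–53 mm by depth, where 50 mm is expected.
- **Glass plate:** The green glass plate is still in the magazine, and the arm was clear of everything and at rest.

No check failed. Before the move, the cameras disagreed by 2–3 mm on absolute position, so I aimed using the wrist camera.

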